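Clamp an engraving block with the star wheel

ROBOT

A 6-joint arm with a two-finger parallel gripper is mounted at the origin on the work surface. World frame = base frame: x ahead of the robot, y to its left, z up, the work surface at z = 0. Lengths are in mm, angles in rad, forces in N, time in s.
With the tool pointing down it reaches from about 350 to 775 mm from the base axis. Payload 7.3 kg.
Tool frame: the origin (TCP) lies between the finger pads; the fingertips stand 14 mm ahead of it and the grasp point (between the pads) lies 5 mm behind it; z points along the fingers, y is the line along which they close (so a half turn about z gives the same grasp; the last joint's range is limited). The gripper opens to 92 mm and grips with 3 to 60 N. Pads are 19 mm wide; open, the fingers measure 130 mm over their backs; the gripper's body (75 mm by 190 mm) begins 47 mm behind the grasp point.
Start: joints at [1.184, 0.342, 1.524, -0, 1.275, -0.146], TCP at [125.185, 509.875, 240.741] pointing down, gripper open.
Joint ranges: [-2.53, 2.53], [-0.77, 2.02], [0.04, 2.7], [-1, 4.14], [0.28, 2.66], [-3.11, 3.11]. Speed limits (rad/s): [2.57, 2.57, 3.14, 3.14, 3.14, 3.14].

INTERFACE

Orientations are given as [roll, pitch, yaw] about the fixed x, y, z axes, in that order (R = Rz(yaw) Ry(pitch) Rx(roll)).
In Python, from plant import get_obs, cams, close_job gives the robot as it stands. The module is installed in compiled form; this text tells all that it offers.
- The arm moves only by the shell command python3 -m creep 'ROWS'. ROWS is JSON, a list of rows, each an object of numbers: "hand": the opening, from 0 (shut) to 1 (fully open); "tx", "ty", "tz": the shift along the tool's x, y, z in m; "spin": the turn about the tool's z in degrees. In form: [{"hand": .., "tx": .., "ty": .., "tz": .., "spin": ..}, ...]. A call has 1 to 5 rows; each row shifts and turns the commanded pose from where the row before left it, along the tool's axes as they then stand; what a row does not reach is not made up. A row lasts 1/8 s, in which the tool goes at most 62.5 mm and 10.7 degrees, less where a joint would pass 70% of its speed; a pose out of reach is approached as far as the arm can. A call is refused whole if a number of a shift passes 0.0625 or a number of a turn 10.7, either way. A call with a gripper value outside its range is refused whole. The fingers move at their own pace and stop on an object; the grip force is fixed at half the most. Time passes only in rows, so rows that do not move let the fingers close. It gives the time, the measured TCP pose, the force, the opening and the grip force at its end, in the units of the state.
- get_obs(): the state, without advancing time (a new reading comes with each control period).
- cams.capture(name): name is "scene" or "side" or "wrist"; returns a dict with "color" (384x512x3 uint8, red, green, blue), "K" (3x3 intrinsics, pixels), "k1" (the pictures are not rectified: a ray, as slopes to the right and down, at radius r is drawn at 1 + k1 r^2 times it, then the intrinsics apply), "R" (3x3) and "t" (3): a world point X has camera coordinates R X + t. Camera axes: x right, y down, z forward; pixel columns grow to the right and rows downward; lengths in mm; the calibration is good to about 2 mm. A picture is of the moment at which its call begins. There is no depth.
- close_job(): hands the job in; it is judged then, once.
The state is a dict: "time": time; "joint_positions": joint angles; "dq": joint speeds; "tau": joint torques, N m; "tool_pos": TCP position; "tcp_rot": TCP orientation; "contact_force": force on the tool from outside, world axes, zero at the start; "moment": the same for the moment, N m; "grip_width": finger opening in mm; "finger_force": force on a finger pad.
Only numpy, scipy, OpenCV 4.12 (cv2) and the standard library are available. Lean on these libraries where they do the work, as an engineer would, in place of code of your own. Each camera call takes 0.05 s, during which the arm holds its last target. There are 200 camera calls.

TASK

Stand the loose engraving block, brass plate up, on the bed of the small clamp, between its two jaws and centred across them, and let go. Then close the clamp by turning its star wheel counter-clockwise, pushing one spoke after another where the wheel comes out from under its guard, until the block is held firmly but not crushed. Move the carriage with the wheel only, never by pushing the jaw itself, take the hand away, and leave the other things on the bench alone.

Things in the scene. Friction and masses are not known exactly. Their poses are not given: they have to be found in the camera images.
- vise: The grey clamp, fixed to the bench. Origin: on the bench surface below the block's place. x = closing direction (from star wheel to back jaw), z up. Bed 120 mm wide (y -60 to 60), x -215 to 75 mm, flat top at z = 20 mm.
- seat (a point): Middle of the block's place, on the bed's top; axes as the clamp's. Both steel jaws are 36 mm wide (y -18 to 18) and rise 30 mm above the bed. The back jaw, on the +x side, was set by its last user: its face stands somewhere between x = 14 and x = 26 mm of this point (not measured) and stays there.
- guard (a point): Middle of the edge of the guard roof, right over the wheel's axis; axes as the clamp's. The roof covers the half of the wheel at y < 0 (x -88 to 88, y -80 to 0 mm of this point; this point is on its top, 92 mm above the bench; underside 84 mm). The half at y > 0 is open from above, with only the bed below the spokes.
- jaw: The moving jaw, steel, geared to the wheel. Axes as the clamp's. Its clamping face looks to +x and lies 44 mm on the -x side of this origin. Moves 10 mm in +x per rad of the wheel; fully open, its origin coincides with the clamp's; it starts 0 to 7 mm from there. Hardly any give once it meets the block and the block meets the back jaw.
- wheel: Star wheel, axis upright: hub 32 mm across, five bare round spokes 10 mm thick, no rim, ending in 16 mm balls centred 66 mm from the axis. Origin on the axis, mid-spoke height: x -130, y 0, z 70 mm of the clamp. Spokes point along its own x axis and every 72 deg from it. Counter-clockwise from above closes; 2 to 4.2 rad are needed. Friction holds it.
- wheel_hub (a point): Top of the hub of the star wheel (8 mm above the spokes' middle). Feel of the wheel, for a push square to a spoke at 50 mm from the axis: it runs free at about 4 N (a little more to set it going); a push of about 9 N leaves the block well clamped; more than about 18 N crushes the block.
- block_center (a point): Centre of the loose engraving block: wood with a 4 mm brass plate on top, 28 mm (its x) by 50 mm (its y) by 60 mm high, about 0.16 kg, standing on the bench, brass up. In the clamp its 28 mm go between the jaws, its y along the clamp's y (either way round), foot on the bed, so its centre 50 mm above the bench.
- graver: Bystander, to be left alone: an engraver's hand tool, about 150 mm, lying. Origin at its foot.
- hammer: Bystander, to be left alone: a small hammer, 240 mm, lying. Origin at its foot.
- bangle: Bystander, to be left alone: a brass bangle, 66 mm across, 12 mm high, lying flat. Origin at its foot.
- jar: Bystander, to be left alone: an amber glass jar, 54 mm across, 62 mm high. Origin at its foot.
- pot: Bystander, to be left alone: a white pot, 60 mm across, 60 mm high. Origin at its foot.
- weight: Bystander, to be left alone: a brass weight, 36 mm across, 22 mm high. Origin at its foot.
- mandrel: Bystander, to be left alone: a dark wooden ring cone, 48 mm across at the foot, 87 mm high. Origin at its foot.
Mind the look-alikes: they are no part of the job. Of the things like the part that bears block_center, leave any that is green or pink; of the rest the smaller one is meant.

How it is judged (in metres and radians):
On the way, in this order (a step that is already met when the one before it is completed fails the run):
1. the block stands on the bed between the jaws, upright and let go (z of block_center in the frame of vise between 0.046 and 0.054 m and y of block_center in the frame of vise between -0.012 and 0.012 m and x of block_center in the frame of vise between -0.032 and 0.022 m and angle between block_center's own z axis and vertical below 0.08 rad and contact force between the fingers and block below 0.1 N and linear speed of block below 0.02 m/s), for 0.2 s.
2. the jaw squeezes the block with more than 10 N (contact force between jaw and block above 10 N), for 0.2 s.
At the end, for the whole second after the job is handed in: The block stands on the bed between the jaws (centre 46 to 54 mm above the bench, within 12 mm of the middle across the jaws, upright within 0.08 rad, square to the jaws within 0.1 rad) and stays clamped by the jaw with more than 8 N; block and wheel are at rest (z of block_center in the frame of vise between 0.046 and 0.054 m and y of block_center in the frame of vise between -0.012 and 0.012 m and x of block_center in the frame of vise between -0.032 and 0.022 m and angle between block_center's own z axis and vertical below 0.08 rad and angle between the y axis of block_center and the y axis of vise, either way round below 0.1 rad and contact force between jaw and block above 8 N and linear speed of block below 0.01 m/s and angular speed of wheel below 0.1 rad/s); the robot touches nothing.
It fails at once if the jaw crushes the block (more than 80 N) (contact force between jaw and block above 80 N).
It fails at once if the robot pushes a spoke with more than 25 N (contact force between any of the fingers, the arm and wheel above 25 N).
It fails at once if the robot pushes the moving jaw itself (more than 12 N) (contact force between any of the fingers, the arm and jaw above 12 N).
It fails at once if the block is tipped over (angle between block_center's own z axis and vertical above 0.6 rad).
It fails at once if a bystander is pushed more than 30 mm (distance of any of graver, hammer, bangle, jar, pot, weight, mandrel from where it was at the start of the episode above 0.03 m).
It also fails if it takes over 70 s, if anything falls off the work surface, if the arm or the gripper's body presses on something with over 40 N, if the wrist force passes 120 N, or if a joint passes its speed limit or range.

## Working session

There is one attempt and no reset: what is moved stays moved. The work goes in short steps, Python scripts to look and compute and a shell command to move; the robot and the scene stay as the last step left them, time stands still between calls to the robot, and variables do not carry over. Pictures are saved under pics/ and viewed, at most 13 in all, crops included, and the job is handed in when it is done.

```bash
mkdir -p pics
cat > h.py <<'E'
import numpy as np, cv2
from plant import get_obs, cams, close_job
def cap(n):
    c=cams.capture(n); 
    for k in("K","R","t"): c[k]=np.array(c[k],float)
    c["t"]=c["t"].ravel(); return c
def ray(c,u,v):
    k=float(c["k1"]); K=c["K"]
    d=np.array([(u-K[0,2])/K[0,0],(v-K[1,2])/K[1,1]]); s=d.copy()
    for _ in range(20): s=d/(1+k*(s@s))
    return -c["R"].T@c["t"], c["R"].T@np.array([s[0],s[1],1.])
def onz(c,u,v,z):
    o,d=ray(c,u,v); return o+d*(z-o[2])/d[2]
def tri(a,pa,b,pb):
    o1,d1=ray(a,*pa);o2,d2=ray(b,*pb)
    s=np.linalg.lstsq(np.c_[d1,-d2],o2-o1,rcond=None)[0]
    p,q=o1+s[0]*d1,o2+s[1]*d2
    return (p+q)/2, np.linalg.norm(p-q)
def proj(c,X):
    p=c["R"]@np.array(X,float)+c["t"]; s=p[:2]/p[2]; s=s*(1+float(c["k1"])*(s@s))
    return s*np.array([c["K"][0,0],c["K"][1,1]])+c["K"][:2,2]
def save(c,f,crop=None,z=1):
    im=c["color"][...,::-1]
    if crop: x,y,w,h=crop; im=im[y:y+h,x:x+w]
    cv2.imwrite("pics/"+f,cv2.resize(im,None,fx=z,fy=z,interpolation=cv2.INTER_CUBIC))
E
python3 - <<'E'
from h import *
import pickle
o=get_obs();print(o)
C={n:cap(n) for n in("scene","side","wrist")}
pickle.dump(C,open("c0.pkl","wb"))
for n in C: print(n,-C[n]["R"].T@C[n]["t"],C[n]["R"][2],C[n]["k1"],C[n]["K"][0,0])
save(C["scene"],"s0.png",z=1.5);save(C["side"],"d0.png",z=1.5)
E
```

```text
{'time': 0.0, 'joint_positions': array([ 1.18403608e+00,  3.42713908e-01,  1.52503477e+00, -9.11839421e-06,
        1.27540652e+00, -1.45989982e-01]), 'dq': array([-0.00025304,  0.00062465,  0.00063623, -0.00127849,  0.00047812,
        0.00104391]), 'tau': array([-1.16946935e-04, -4.31244493e+01, -2.44226986e+01,  7.17665255e-02,
        5.58816246e-02, -1.12836406e-04]), 'tool_pos': array([125.01111569, 509.49033135, 240.0433344 ]), 'tcp_rot': array([-3.14004547e+00, -2.18678850e-04,  2.90082488e+00]), 'contact_force': array([-0.23773361,  1.26021356, -0.01987783]), 'moment': array([ 0.02375098,  0.04641514, -0.0388693 ]), 'finger_force': 0.0, 'grip_width': 91.5502434308153}
scene [1495.52761935  200.80602628  898.25133705] [-0.74714548 -0.14136944 -0.64945232] -0.03122744965059011 484.7365797261682
side [ 132.21931655 -744.85289705 1190.08037715] [ 0.30825661  0.53601034 -0.78592034] -0.007131728594067061 441.9122261014552
wrist [ 54.4800542  527.22366337 385.37549516] [ 0.26298354 -0.06610733 -0.96253285] -0.03457855400584564 324.2384880729051
```

View pics/s0.png

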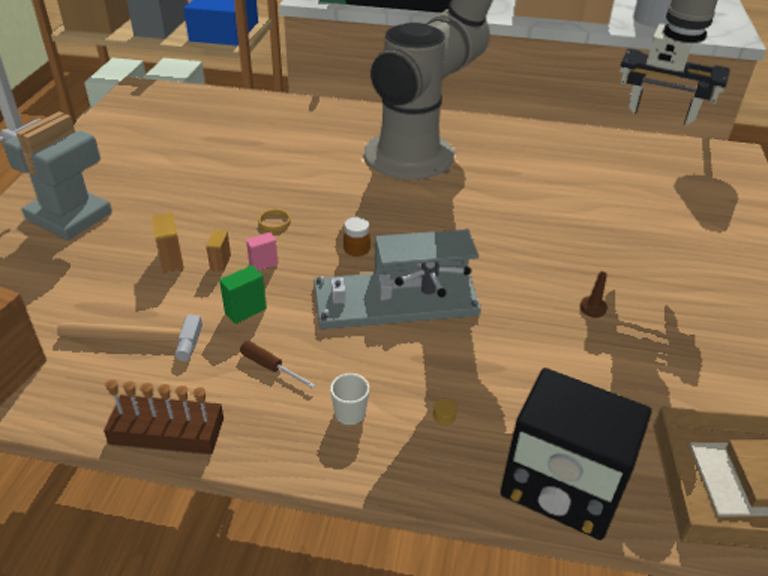

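View pics/d0.png

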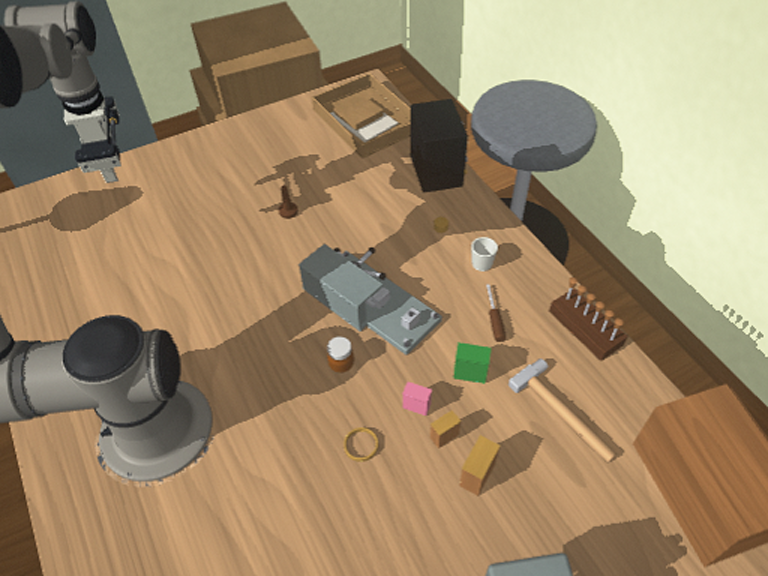

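The scene view (1.5x) shows the target small brown block at (218,250), with the taller brown one at (167,240) and the green and pink ones beside it. The clamp is at about (400,285), its wheel hub at (430,272). In the side view (1.5x) the block is at (445,429) and the clamp at (370,300).

Run:
```python
from h import *
import pickle
C=pickle.load(open("c0.pkl","rb"))
a=C["scene"]["color"][145:225,130:330,::-1]; b=C["side"]["color"][155:315,190:350,::-1]
A=cv2.resize(a,None,fx=4,fy=4,interpolation=cv2.INTER_CUBIC)
cv2.imwrite("pics/s1.png",A)
cv2.imwrite("pics/d1.png",cv2.resize(b,None,fx=3.7,fy=3.7,interpolation=cv2.INTER_CUBIC)[:600])
```

```text
(no output)
```

View pics/s1.png

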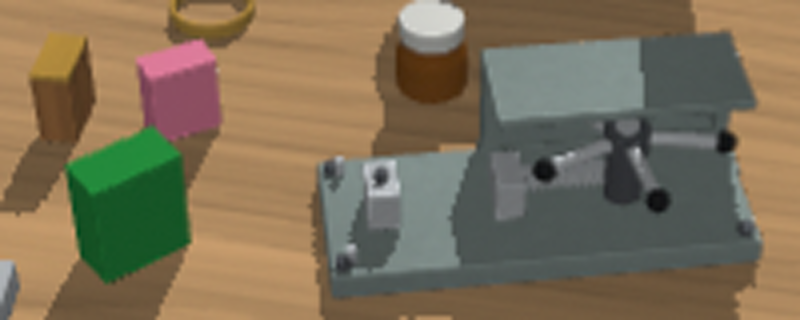

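View pics/d1.png

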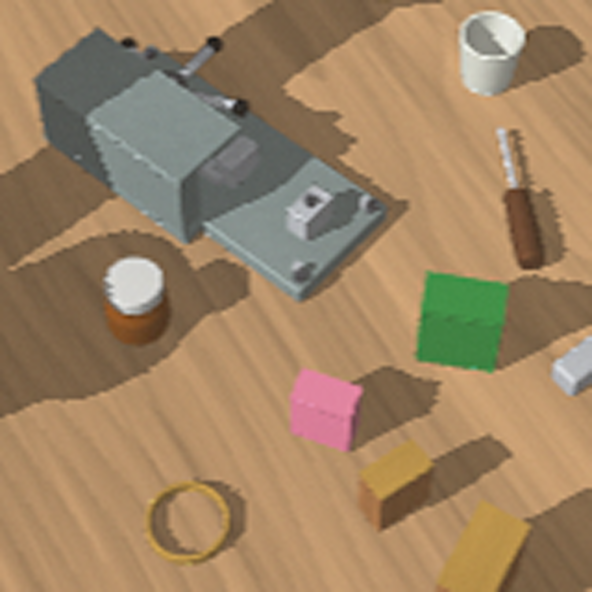

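The scene crop shows the block's brass top at about (62,58), the back jaw's clamping edge at (397,163)–(400,192), the roof's open edge from (493,123) to (757,105), and spoke balls at (545,170), (657,200) and (727,141). Next I fit the poses from these points.

```bash
cat > fit.py <<'E'
from h import *
import pickle
from scipy.optimize import least_squares
C=pickle.load(open("c0.pkl","rb"))
S=lambda x,y:(C["scene"],130+x/4,145+y/4)
D=lambda x,y:(C["side"],190+x/3.7,155+y/3.7)
def pose(pts,x0):
    def f(p):
        c,s=np.cos(p[2]),np.sin(p[2]); r=[]
        for X,(cam,u,v) in pts:
            w=[p[0]*100+c*X[0]-s*X[1],p[1]*100+s*X[0]+c*X[1],X[2]]
            r+=list(proj(cam,w)-[u,v])
        return np.array(r)
    s=least_squares(f,x0,loss="soft_l1"); print(np.r_[s.x[:2]*100,s.x[2]],"res",np.round(f(s.x),1)); return np.r_[s.x[:2]*100,s.x[2]]
V=pose([((-42,0,92),S(493,123)),((-42,-80,92),S(482,52)),((-218,0,92),S(757,105)),((-218,-80,92),S(727,32)),
 ((75,-60,20),S(319,162)),((75,60,20),S(332,276)),((-215,60,20),S(760,243)),
 ((-42,0,92),D(240,128)),((-42,-80,92),D(185,178)),((-218,0,92),D(97,28)),((-218,-80,92),D(38,80)),
 ((75,60,20),D(385,208)),((75,-60,20),D(302,284))],[5,-.5,-1.5])
B=pose([((-14,-25,60),S(52,36)),((14,-25,60),S(89,40)),((14,25,60),S(74,80)),((-14,25,60),S(33,78)),((-14,25,0),S(43,136)),((14,25,0),S(72,142))],[5,-2.,.2]) if 0 else None
for q in [(52,36),(89,40),(74,80),(33,78)]: print("blk top S",onz(*S(*q),60)[:2])
for q in [(43,136),(68,142),(93,101)]: print("blk bot S",onz(*S(*q),0)[:2])
for q in [(361,482),(411,441),(432,464),(380,497)]: print("blk top D",onz(*D(*q),60)[:2])
for q in [(380,526),(432,490)]: print("blk bot D",onz(*D(*q),0)[:2])
def inv(p,X): c,s=np.cos(p[2]),np.sin(p[2]); d=X[:2]-p[:2]; return np.array([c*d[0]+s*d[1],-s*d[0]+c*d[1]])
for q in [(397,163),(400,192)]: print("backjaw",inv(V,onz(*S(*q),50)))
for q in [(288,210),(306,217)]: print("backjaw D",inv(V,onz(*D(*q),50)))
for q in [(490,152),(496,185)]: print("movjaw",inv(V,onz(*S(*q),50)))
for k,q in [(S,(545,170)),(S,(657,200)),(S,(727,141)),(D,(213,45)),(D,(240,106))]:
    w=inv(V,onz(*k(*q),70))-[-130,0]; print("ball",w,np.hypot(*w),np.degrees(np.arctan2(w[1],w[0])))
np.save("V.npy",V)
E
python3 fit.py
```

```text
[541.45210244  -7.93943589  -1.23715622] res [ 0.5 -0.5 -0.9 -1.1 -0.1 -1.   0.4 -0.6 -1.2 -0.6 -1.1  0.7  0.6 -0.3
  1.2 -1.7 -1.3  0.1  0.7 -1.9 -0.9 -2.1  1.6 -2.  -0.1  1. ]
blk top S [ 462.23837692 -303.55195365]
blk top S [ 461.12028599 -276.03011042]
blk top S [ 507.1958345 -270.3188021]
blk top S [ 511.12277867 -299.0289649 ]
blk bot S [ 503.0338163  -303.03238454]
blk bot S [ 505.59042635 -283.06538263]
blk bot S [ 457.18656962 -281.62366684]
blk top D [ 448.99847113 -292.3279968 ]
blk top D [ 499.84109003 -282.20932976]
blk top D [ 503.31768484 -306.41704914]
blk top D [ 454.98163937 -309.81330732]
blk bot D [ 459.31513036 -307.46994221]
blk bot D [ 510.83295366 -302.05712875]
backjaw [ 21.53129146 -14.55973631]
backjaw [22.66500053 14.90549497]
backjaw D [ 27.57230339 -22.95200944]
backjaw D [ 43.91929613 -18.38119984]
movjaw [-42.10141167 -18.37988881]
movjaw [-41.2626609   15.60085052]
ball [58.4677699  27.24415347] 64.50367443246485 24.984047952307815
ball [-8.31262418 65.045451  ] 65.57446466489829 97.28276171557347
ball [-67.01132276  12.6343002 ] 68.19195641210882 169.32280375121744
ball [-5.11562703 59.64327149] 59.862254162286185 94.90228389191765
ball [61.23138293 23.0215779 ] 65.41617004982747 20.605094748040692
```

```bash
python3 -m creep '[{"hand":1,"spin":10},{"hand":1,"spin":10},{"hand":1,"spin":10},{"hand":1,"spin":10},{"hand":1,"spin":10}]' | tail -3
python3 -m creep '[{"hand":1,"spin":10},{"hand":1,"spin":10},{"hand":1,"tx":-0.0356,"ty":0.05},{"hand":1,"tx":-0.0356,"ty":0.05},{"hand":1,"tx":-0.0356,"ty":0.05}]'|tail -3
python3 -m creep '[{"hand":1,"tx":-0.0356,"ty":0.05},{"hand":1,"tx":-0.0356,"ty":0.05},{"hand":1,"tx":-0.0356,"ty":0.05},{"hand":1,"tx":-0.0356,"ty":0.05},{"hand":1,"tx":-0.0586,"ty":-0.0081}]'|tail -3
python3 -m creep '[{"hand":1,"tx":-0.0586,"ty":-0.0081},{"hand":1,"tx":-0.0586,"ty":-0.0081},{"hand":1,"tx":-0.0586,"ty":-0.0081},{"hand":1,"tx":-0.0586,"ty":-0.0081},{"hand":1,"tx":-0.0586,"ty":-0.0081}]'|tail -3
python3 -m creep '[{"hand":1,"tx":-0.0586,"ty":-0.0081},{"hand":1,"tx":-0.0586,"ty":-0.0081},{"hand":1,"tx":-0.0586,"ty":-0.0081},{"hand":1,"tx":-0.0586,"ty":-0.0081},{"hand":1}]'|tail -3
python3 - <<'E'
from h import *
import pickle
o=get_obs();print(o["tool_pos"],o["tcp_rot"])
c=cap("wrist");pickle.dump(c,open("w1.pkl","wb"));save(c,"w1.png",z=1.5)
E
```

```text
[125.08738572 509.59158368 240.22940377] [-3.14048383e+00 -1.26965219e-04  2.90081592e+00]invalid input at $[0]: expected keys hand, tx, ty, tz, spin
invalid input at $[0]: expected keys hand, tx, ty, tz, spin
invalid input at $[0]: expected keys hand, tx, ty, tz, spin
invalid input at $[0]: expected keys hand, tx, ty, tz, spin
invalid input at $[0]: expected keys hand, tx, ty, tz, spin
```

View pics/w1.png

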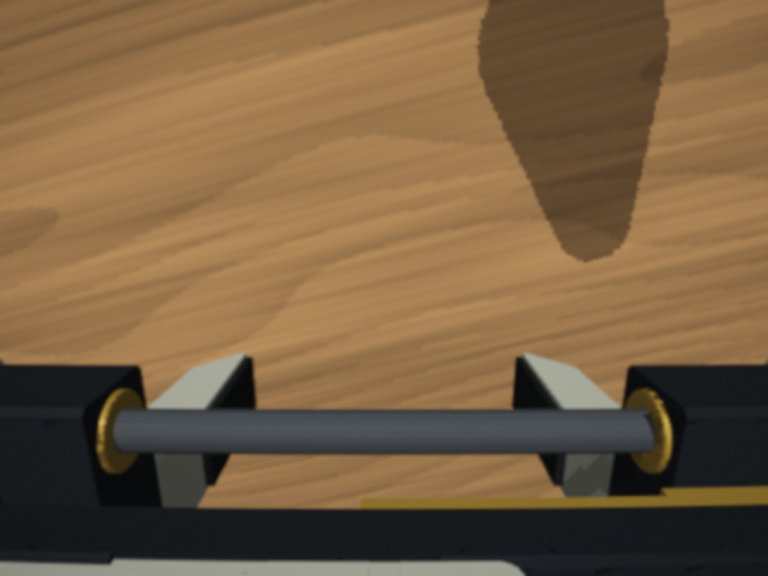

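All five keys are required, so nothing moved; the wrist picture shows only bench between the fingers. Retyping with full rows.

```bash
python3 -m creep '[{"hand":1,"tx":0,"ty":0,"tz":0,"spin":10},{"hand":1,"tx":0,"ty":0,"tz":0,"spin":10},{"hand":1,"tx":0,"ty":0,"tz":0,"spin":10},{"hand":1,"tx":0,"ty":0,"tz":0,"spin":10},{"hand":1,"tx":0,"ty":0,"tz":0,"spin":10}]'
python3 -m creep '[{"hand":1,"tx":0,"ty":0,"tz":0,"spin":10},{"hand":1,"tx":0,"ty":0,"tz":0,"spin":10},{"hand":1,"tx":0,"ty":0,"tz":0,"spin":0}]'
```

```text
time: 0.82
tool_pos: [125.1, 509.8, 240.5]
tcp_rot: [-3.141, 0.0, 2.022]
contact_force: [0.6, 0.3, -0.1]
grip_width: 91.8
finger_force: 0.0
time: 1.2
tool_pos: [125.2, 509.8, 240.6]
tcp_rot: [-3.141, 0.0, 1.681]
contact_force: [0.1, -0.2, 0.9]
grip_width: 91.8
finger_force: 0.0
```

Yaw is 1.681 rad, as expected. Now the travel.

```bash
python3 -m creep '[{"hand":1,"tx":-0.0356,"ty":0.05,"tz":0,"spin":0},{"hand":1,"tx":-0.0356,"ty":0.05,"tz":0,"spin":0},{"hand":1,"tx":-0.0356,"ty":0.05,"tz":0,"spin":0},{"hand":1,"tx":-0.0356,"ty":0.05,"tz":0,"spin":0},{"hand":1,"tx":-0.0356,"ty":0.05,"tz":0,"spin":0}]' | sed -n 2,3p
python3 -m creep '[{"hand":1,"tx":-0.0356,"ty":0.05,"tz":0,"spin":0},{"hand":1,"tx":-0.0356,"ty":0.05,"tz":0,"spin":0},{"hand":1,"tx":-0.0586,"ty":-0.0081,"tz":0,"spin":0},{"hand":1,"tx":-0.0586,"ty":-0.0081,"tz":0,"spin":0},{"hand":1,"tx":-0.0586,"ty":-0.0081,"tz":0,"spin":0}]' | sed -n 2,3p
python3 -m creep '[{"hand":1,"tx":-0.0586,"ty":-0.0081,"tz":0,"spin":0},{"hand":1,"tx":-0.0586,"ty":-0.0081,"tz":0,"spin":0},{"hand":1,"tx":-0.0586,"ty":-0.0081,"tz":0,"spin":0},{"hand":1,"tx":-0.0586,"ty":-0.0081,"tz":0,"spin":0},{"hand":1,"tx":-0.0586,"ty":-0.0081,"tz":0,"spin":0}]' | sed -n 2,3p
python3 -m creep '[{"hand":1,"tx":-0.0586,"ty":-0.0081,"tz":0,"spin":0},{"hand":1,"tx":-0.0586,"ty":-0.0081,"tz":0,"spin":0},{"hand":1,"tx":0,"ty":0,"tz":0,"spin":0},{"hand":1,"tx":0,"ty":0,"tz":0,"spin":0}]'
python3 - <<'E'
from h import *
import pickle
o=get_obs();print(o["tool_pos"],o["tcp_rot"])
c=cap("wrist");pickle.dump(c,open("w1.pkl","wb"));save(c,"w2.png",z=1.5)
E
```

```text
tool_pos: [394.5, 358.8, 240.8]
tcp_rot: [3.141, -0.0, 1.683]
tool_pos: [494.7, 120.7, 240.5]
tcp_rot: [-3.141, 0.0, 1.684]
tool_pos: [486.0, -175.0, 240.8]
tcp_rot: [3.141, -0.0, 1.683]
time: 3.58
tool_pos: [482.6, -290.8, 240.3]
tcp_rot: [-3.141, -0.001, 1.681]
contact_force: [0.2, -0.5, -0.1]
grip_width: 91.8
finger_force: 0.0
[ 482.63238921 -290.82335093  240.29542175] [-3.14106737e+00 -1.30141965e-03  1.68080021e+00]
```

View pics/w2.png

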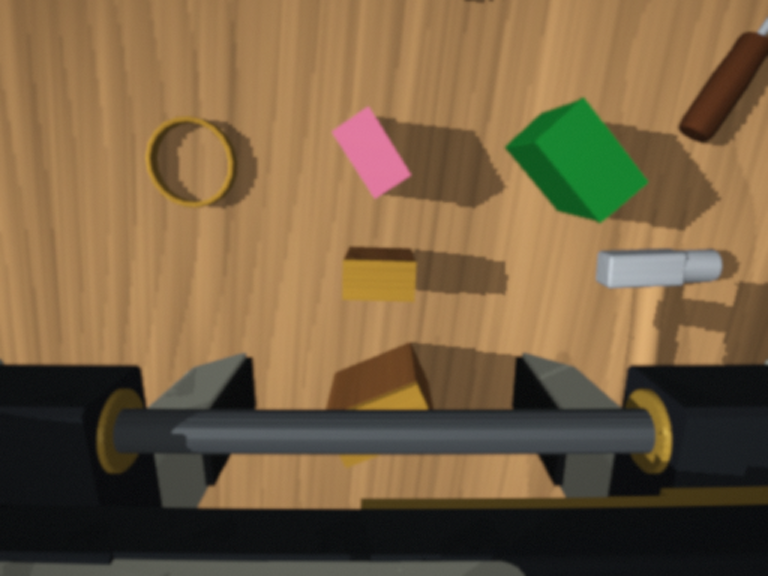

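The wrist view (1.5x) shows the small block's brass top at corners (342,262), (416,262), (416,301) and (343,300). The tall one sits at (380,420), partly behind the bar.

Run:
```python
from h import *
import pickle
c=pickle.load(open("w1.pkl","rb"))
P=[onz(c,u/1.5,v/1.5,60)[:2] for u,v in [(342,261),(416,262),(416,301),(343,300)]]
print(np.round(P,1),np.mean(P,0)); e=P[1]-P[0]+P[2]-P[3]; print(np.linalg.norm(e)/2,np.degrees(np.arctan2(e[1],e[0])))
P=[onz(c,u/1.5,v/1.5,0)[:2] for u,v in [(336,376),(410,343),(349,246),(413,249)]];print("bottoms tall,small",P)
for h in (80,100,110):print([onz(c,u/1.5,v/1.5,h)[:2] for u,v in [(415,383),(430,412)]])
# tall via scene top
s=pickle.load(open("c0.pkl","rb"))
for n,q in(("scene",(155,216)),("scene",(178,270)),("side",(480,494)),("side",(498,447))):
  print(n,[np.round(onz(s[n],q[0]/1.5,q[1]/1.5,h)[:2]) for h in(0,80,100)])
```

```text
[[ 453.5 -282.3]
 [ 503.5 -277.5]
 [ 507.  -304.8]
 [ 456.6 -309.6]] [ 480.15760001 -293.56653666]
50.47650380247212 5.500012321967083
bottoms tall,small [array([ 453.05189878, -394.66597783]), array([ 512.57322621, -357.69404536]), array([ 454.01452007, -281.45264536]), array([ 505.0503999 , -278.24785918])]
[array([ 511.83114351, -357.30109503]), array([ 525.05852911, -378.05821475])]
[array([ 509.42671495, -348.20251915]), array([ 521.78853579, -367.60134844])]
[array([ 508.22450066, -343.6532312 ]), array([ 520.15353913, -362.37291528])]
scene [array([ 365., -481.]), array([ 466., -420.]), array([ 491., -405.])]
scene [array([ 521., -363.]), array([ 608., -313.]), array([ 629., -301.])]
side [array([ 475., -425.]), array([ 452., -447.]), array([ 446., -452.])]
side [array([ 556., -366.]), array([ 527., -391.]), array([ 520., -398.])]
```

```bash
python3 -m creep '[{"hand":1,"tx":-0.0025,"ty":-0.0027,"tz":0.05,"spin":0.8},{"hand":1,"tx":0,"ty":0,"tz":0.05,"spin":0},{"hand":1,"tx":0,"ty":0,"tz":0.05,"spin":0},{"hand":1,"tx":0,"ty":0,"tz":0.03,"spin":0},{"hand":1,"tx":0,"ty":0,"tz":0.023,"spin":0}]'
python3 -m creep '[{"hand":0.35,"tx":0,"ty":0,"tz":0,"spin":0},{"hand":0.35,"tx":0,"ty":0,"tz":0,"spin":0},{"hand":0.35,"tx":0,"ty":0,"tz":0,"spin":0},{"hand":0.35,"tx":0,"ty":0,"tz":0,"spin":0}]'
```

```text
time: 4.25
tool_pos: [480.6, -292.0, 36.6]
tcp_rot: [-3.141, -0.001, 1.669]
contact_force: [-0.5, -0.5, -0.0]
grip_width: 92.1
finger_force: 0.0
time: 4.75
tool_pos: [480.9, -294.3, 38.6]
tcp_rot: [3.14, 0.001, 1.665]
contact_force: [-0.4, 0.7, -0.0]
grip_width: 56.3
finger_force: 0.0
```

```bash
python3 -m creep '[{"hand":0.35,"tx":0,"ty":0,"tz":0,"spin":0},{"hand":0.35,"tx":0,"ty":0,"tz":0,"spin":0},{"hand":0.35,"tx":0,"ty":0,"tz":0,"spin":0}]' | tail -2
python3 -m creep '[{"hand":0.35,"tx":0,"ty":0,"tz":-0.02,"spin":0},{"hand":0.35,"tx":0,"ty":0,"tz":-0.05,"spin":0},{"hand":0.35,"tx":0,"ty":0,"tz":-0.05,"spin":0},{"hand":0.35,"tx":0,"ty":0,"tz":0,"spin":0}]'
```

```text
grip_width: 49.6
finger_force: 30.0
time: 5.62
tool_pos: [482.2, -295.5, 161.5]
tcp_rot: [3.136, 0.006, 1.665]
contact_force: [-0.2, -0.2, -2.4]
grip_width: 49.8
finger_force: 30.0
```

```bash
python3 -m creep '[{"hand":0.35,"tx":0.0574,"ty":0.017,"tz":0,"spin":0},{"hand":0.35,"tx":0.0574,"ty":0.017,"tz":0,"spin":0},{"hand":0.35,"tx":0.0574,"ty":0.017,"tz":0,"spin":0},{"hand":0.35,"tx":0.0574,"ty":0.017,"tz":0,"spin":0},{"hand":0.35,"tx":0.0574,"ty":0.017,"tz":0,"spin":0}]' | sed -n 2,3p
python3 -m creep '[{"hand":0.35,"tx":0,"ty":0,"tz":0,"spin":-6.8},{"hand":0.35,"tx":0,"ty":0,"tz":0,"spin":-6.9},{"hand":0.35,"tx":0,"ty":0,"tz":0,"spin":0},{"hand":0.35,"tx":0,"ty":0,"tz":0,"spin":0},{"hand":0.35,"tx":0,"ty":0,"tz":0,"spin":0}]'
python3 - <<'E'
from h import *
import pickle
o=get_obs();print(o["tool_pos"],o["tcp_rot"])
C={n:cap(n) for n in("scene","side","wrist")}
pickle.dump(C,open("c1.pkl","wb"));save(C["wrist"],"w3.png",z=1.5)
E
```

```text
tool_pos: [537.4, 1.5, 156.2]
tcp_rot: [-3.139, -0.001, 1.665]
time: 6.88
tool_pos: [537.9, -0.7, 157.4]
tcp_rot: [-3.141, -0.0, 1.902]
contact_force: [-0.2, -0.6, -1.1]
grip_width: 49.9
finger_force: 30.0
[537.91289159  -0.68317407 157.39421747] [-3.14123057e+00 -3.16119887e-04  1.90233806e+00]
```

View pics/w3.png

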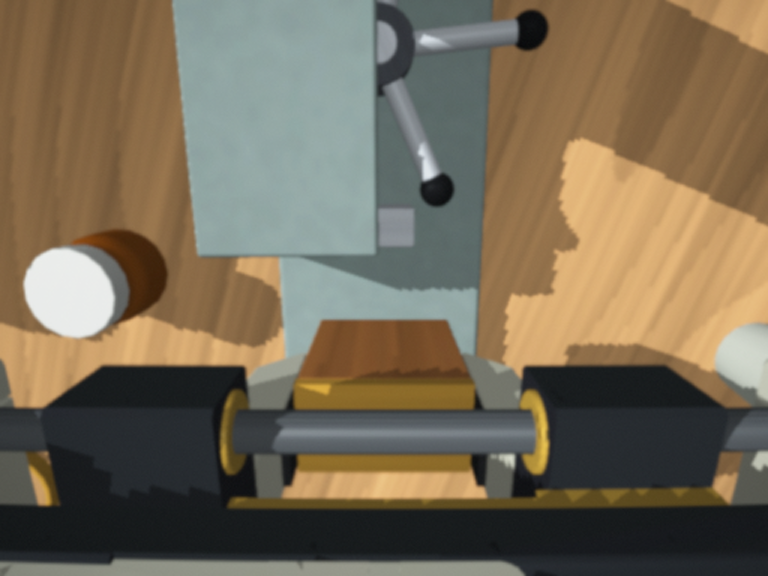

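The block is held, centred in the fingers. The wrist view (1.5x) gives roof corners (198,256) and (376,255), bed edges at (477,340) and (287,340), hub (380,42), and balls (437,189) and (530,30). From these I refine the clamp pose.

Run:
```python
from h import *
import pickle
from scipy.optimize import least_squares
C=pickle.load(open("c1.pkl","rb")); c=C["wrist"]; V=np.load("V.npy")
W=lambda u,v,z: onz(c,u/1.5,v/1.5,z)[:2]
A,B=W(198,256,92),W(376,255,92); E=W(375,110,92)
print("roof",A,B,np.linalg.norm(A-B),"ydir",np.degrees(np.arctan2(*(B-A)[::-1])),"xdir",np.degrees(np.arctan2(*(B-E)[::-1])))
L,R=W(287,340,20),W(477,340,20); R2=W(489,100,20); print("bed",L,R,np.linalg.norm(L-R),"x",np.degrees(np.arctan2(*(R-R2)[::-1])))
bot=[W(322,321,157-5-5-0),W(446,321,147)]
print("wrist hub",W(380,42,78),"model hub",V[:2]-130*np.array([np.cos(V[2]),np.sin(V[2])]))
c_,s_=np.cos(V[2]),np.sin(V[2])
def inv(X): d=X-V[:2]; return np.array([c_*d[0]+s_*d[1],-s_*d[0]+c_*d[1]])
for n,p in(("A",A),("B",B),("E",E),("L",L),("R",R),("R2",R2),("jawTR",W(415,247,50)),("jawTR2",W(415,207,50)),("hub",W(380,42,78))): print(n,inv(p))
for q in[(437,189),(530,30)]:
  w=inv(W(*q,70))-[-130,0];print("ball",w,np.hypot(*w),np.degrees(np.arctan2(w[1],w[0])))
# block held: brass top front & foot
for z in(99,100): print("blk foot",inv(W(322,321,z-5)),inv(W(446,321,z-5)))
for z in(175,180,185): print("blk top",z,inv(W(296,379,z)),inv(W(473,379,z)),inv(W(473,471,z)))
```

```text
roof [449.42182102   6.3100199 ] [523.49149956  32.2119908 ] 78.4680149884854 ydir 19.274597004518427 xdir -70.8100808937979
bed [491.60873367 -48.38699473] [602.64834824 -10.07773106] 117.46231602605174 x -70.81692803606819
wrist hub [496.41747424 116.27655671] model hub [498.87910816 114.89191254]
A [-43.60218857 -82.2889351 ]
B [-43.81915789  -3.82122008]
E [-103.5563445    -3.89811159]
L [ 21.89420569 -60.34078374]
R [22.06120847 57.12141356]
R2 [-116.42855054   56.95970492]
jawTR [-40.59979466  15.92345387]
jawTR2 [-61.23650528  15.60812356]
hub [-132.11443721   -1.87244128]
ball [58.89373591 24.50701468] 63.78923026239566 22.593298587926686
ball [-8.96446286 63.29347523] 63.925156245955705 98.0613711956284
blk foot [-14.13795489 -28.31774537] [-14.05643723  27.60403219]
blk foot [-14.45855035 -28.1839434 ] [-14.37742298  27.47008769]
blk top 175 [-22.68763597 -25.57259212] [-22.61527801  25.08664042] [ 7.88370193 26.65418715]
blk top 180 [-24.97176548 -24.58711314] [-24.90223707  24.09109075] [ 4.40408064 25.59733859]
blk top 185 [-27.25589499 -23.60163417] [-27.18919614  23.09554109] [ 0.92445935 24.54049002]
```

```bash
python3 -m creep '[{"hand":0.35,"tx":0,"ty":-0.002,"tz":0.04,"spin":0},{"hand":0.35,"tx":0,"ty":0,"tz":0.035,"spin":0},{"hand":0.35,"tx":0,"ty":0,"tz":0.015,"spin":0},{"hand":0.35,"tx":0,"ty":0,"tz":0.006,"spin":0},{"hand":0.35,"tx":0,"ty":0,"tz":0.002,"spin":0}]'
python3 -m creep '[{"hand":0.35,"tx":0,"ty":0,"tz":0.001,"spin":0},{"hand":0.35,"tx":0,"ty":0,"tz":0.0007,"spin":0},{"hand":0.35,"tx":0,"ty":0,"tz":0,"spin":0}]'
python3 -c "
from h import *
print(get_obs()['contact_force'],get_obs()['tool_pos'])"
```

```text
time: 7.65
tool_pos: [536.8, -1.1, 60.3]
tcp_rot: [3.14, 0.001, 1.904]
contact_force: [-0.5, 0.3, -0.6]
grip_width: 49.9
finger_force: 30.0
time: 8.02
tool_pos: [536.3, -1.1, 58.4]
tcp_rot: [3.141, 0.0, 1.904]
contact_force: [-0.5, 0.6, -1.4]
grip_width: 50.1
finger_force: 30.0
[-0.46030966  0.63606725 -1.43400478] [536.34411277  -1.07947801  58.39263037]
```

```bash
python3 -m creep '[{"hand":0.35,"tx":0,"ty":0,"tz":0.0007,"spin":0},{"hand":0.35,"tx":0,"ty":0,"tz":0,"spin":0},{"hand":0.35,"tx":0,"ty":0,"tz":0,"spin":0}]'|grep force
python3 -m creep '[{"hand":0.35,"tx":0,"ty":0,"tz":0.0005,"spin":0},{"hand":0.35,"tx":0,"ty":0,"tz":0,"spin":0},{"hand":0.35,"tx":0,"ty":0,"tz":0,"spin":0}]'|egrep "force|pos"
```

```text
contact_force: [-2.5, -0.3, 7.1]
finger_force: 30.0
tool_pos: [536.4, -1.1, 58.3]
contact_force: [-3.5, 0.8, 10.9]
finger_force: 30.0
```

The foot is on the bed. Release slowly and rise.

```bash
python3 -m creep '[{"hand":0.6,"tx":0,"ty":0,"tz":0,"spin":0},{"hand":0.75,"tx":0,"ty":0,"tz":0,"spin":0},{"hand":0.8,"tx":0,"ty":0,"tz":0,"spin":0},{"hand":0.8,"tx":0,"ty":0,"tz":0,"spin":0},{"hand":0.8,"tx":0,"ty":0,"tz":0,"spin":0}]'
python3 -m creep '[{"hand":0.8,"tx":0,"ty":0,"tz":-0.03,"spin":0},{"hand":0.8,"tx":0,"ty":0,"tz":-0.04,"spin":0},{"hand":0.8,"tx":0,"ty":0,"tz":-0.05,"spin":0},{"hand":0.8,"tx":0,"ty":0,"tz":-0.01,"spin":0},{"hand":0.8,"tx":0,"ty":0,"tz":0,"spin":0}]'
python3 - <<'E'
from h import *
import pickle
o=get_obs();print(o["tool_pos"],o["tcp_rot"],o["contact_force"])
C={n:cap(n) for n in("scene","side","wrist")}
pickle.dump(C,open("c2.pkl","wb"))
a=cv2.resize(C["scene"]["color"][145:225,190:330,::-1],None,fx=4,fy=4,interpolation=cv2.INTER_CUBIC)
b=cv2.resize(C["wrist"]["color"][:300,60:400,::-1],(400,320))
im=np.zeros((600,800,3),np.uint8); im[:320,:560]=a; b=cv2.resize(C["wrist"]["color"][:,:,::-1],(373,280));im[320:,:373]=b; d=C["side"]["color"][160:230,190:295,::-1]; im[320:600,380:800]=cv2.resize(d,(420,280),interpolation=cv2.INTER_CUBIC)
cv2.imwrite("pics/m2.png",im)
E
```

```text
time: 9.4
tool_pos: [536.2, -1.1, 56.7]
tcp_rot: [-3.142, -0.0, 1.904]
contact_force: [0.4, -0.1, 0.4]
grip_width: 73.6
finger_force: 0.0
time: 10.02
tool_pos: [536.2, -1.1, 186.9]
tcp_rot: [3.141, 0.0, 1.904]
contact_force: [-0.4, -0.1, -0.6]
grip_width: 73.7
finger_force: 0.0
[536.15564042  -1.06091055 186.90556801] [3.14085404e+00 2.69061496e-04 1.90421789e+00] [-0.38271808 -0.05149081 -0.58697976]
```

View pics/m2.png

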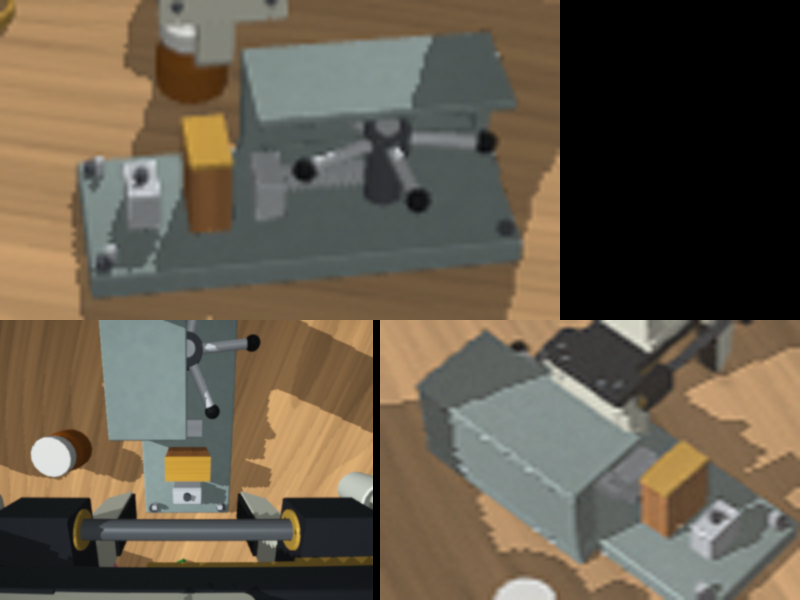

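The block stands upright between the jaws, with the gap visible on both sides. Next I shut the hand, go over the wheel's open half and turn the tool x outward.

```bash
python3 -m creep '[{"hand":0,"tx":0.0502,"ty":0.022,"tz":0,"spin":0},{"hand":0,"tx":0.0502,"ty":0.022,"tz":0,"spin":0},{"hand":0,"tx":0,"ty":0,"tz":0,"spin":10.7},{"hand":0,"tx":0,"ty":0,"tz":0,"spin":10.7},{"hand":0,"tx":0,"ty":0,"tz":0,"spin":10.7}]'|sed -n 2,3p
python3 -m creep '[{"hand":0,"tx":0,"ty":0,"tz":0,"spin":10.7},{"hand":0,"tx":0,"ty":0,"tz":0,"spin":10.7},{"hand":0,"tx":0,"ty":0,"tz":0,"spin":10.7},{"hand":0,"tx":0,"ty":0,"tz":0,"spin":10.7},{"hand":0,"tx":0,"ty":0,"tz":0,"spin":10.7}]'|sed -n 2,3p
python3 -m creep '[{"hand":0,"tx":0,"ty":0,"tz":0,"spin":10.7},{"hand":0,"tx":0,"ty":0,"tz":0,"spin":10.7},{"hand":0,"tx":0,"ty":0,"tz":0.04,"spin":10.7},{"hand":0,"tx":0,"ty":0,"tz":0.015,"spin":0},{"hand":0,"tx":0,"ty":0,"tz":0,"spin":0}]'
cat > w.py <<'E'
from h import *
H=np.array([497.5,115.6]); A=np.radians(-70.9)
def finger():
    o=get_obs(); p=o["tool_pos"]; d=p[:2]-H
    phi=np.degrees(np.arctan2(d[1],d[0])-A); print("t %.2f r %.1f phi %.1f toolx %.1f z %.1f"%(o["time"],np.hypot(*d),phi,np.degrees(o["tcp_rot"][2]-A),p[2]))
    y=o["tcp_rot"][2]; F=o["contact_force"]; print("F toolx %.1f tooly %.1f z %.1f"%(F[0]*np.cos(y)+F[1]*np.sin(y),F[0]*np.sin(y)-F[1]*np.cos(y),F[2]))
def balls():
    for n in("scene","side","wrist"):
        c=cap(n); im=c["color"].astype(int)
        m=(im.max(2)<45).astype(np.uint8)
        k,_,st,ce=cv2.connectedComponentsWithStats(m)
        for i in range(1,k):
            w=onz(c,*ce[i],70)[:2]-H; r=np.hypot(*w)
            if 55<r<78 and 6<st[i,4]<600: print(n,"ball r %.0f ang %.1f px"%(r,np.degrees(np.arctan2(w[1],w[0])-A)%360),np.round(ce[i]),st[i,4])
finger()
balls()
E
python3 w.py
```

```text
tool_pos: [544.1, 108.5, 185.0]
tcp_rot: [-3.139, 0.001, 1.338]
tool_pos: [544.2, 108.1, 185.1]
tcp_rot: [-3.14, 0.003, 0.404]
time: 12.05
tool_pos: [544.0, 108.1, 130.2]
tcp_rot: [3.141, 0.004, -0.146]
contact_force: [-0.2, 0.1, 0.7]
grip_width: 0.6
finger_force: 0.0
t 12.05 r 47.1 phi 61.8 toolx 62.5 z 130.2
F toolx -0.3 tooly -0.1 z 0.7
scene ball r 66 ang 168.7 px [311. 180.] 17
scene ball r 67 ang 23.4 px [265. 187.] 21
scene ball r 66 ang 96.0 px [294. 195.] 22
wrist ball r 64 ang 97.1 px [201. 217.] 332
wrist ball r 65 ang 22.6 px [317. 221.] 323
```

The balls sit at 24°, 96° and 168°, with the fingers at 62° in the gap. Lower, then push.

```bash
python3 -m creep '[{"hand":0,"tx":0,"ty":0,"tz":0.03,"spin":0},{"hand":0,"tx":0,"ty":0,"tz":0.02,"spin":0},{"hand":0,"tx":0,"ty":0,"tz":0.008,"spin":0},{"hand":0,"tx":0,"ty":0,"tz":0,"spin":0}]'|egrep "pos|contact"
python3 -m creep '[{"hand":0,"tx":-0.0001,"ty":-0.0025,"tz":0,"spin":-3},{"hand":0,"tx":-0.0001,"ty":-0.0025,"tz":0,"spin":-3},{"hand":0,"tx":-0.0001,"ty":-0.0025,"tz":0,"spin":-3},{"hand":0,"tx":-0.0001,"ty":-0.0025,"tz":0,"spin":-3}]'|egrep "pos|contact"
python3 w.py
```

```text
tool_pos: [545.2, 108.3, 74.3]
contact_force: [0.3, -0.9, 0.2]
tool_pos: [546.7, 117.5, 75.6]
contact_force: [1.9, -4.1, 1.0]
t 13.20 r 49.3 phi 73.1 toolx 74.4 z 75.6
F toolx 1.7 tooly 4.3 z 1.0
scene ball r 75 ang 219.7 px [304. 166.] 432
scene ball r 67 ang 25.8 px [266. 188.] 20
scene ball r 66 ang 96.5 px [294. 195.] 24
```

```bash
python3 -m creep '[{"hand":0,"tx":-0.0001,"ty":-0.0025,"tz":0,"spin":-3},{"hand":0,"tx":-0.0002,"ty":-0.0034,"tz":0,"spin":-4},{"hand":0,"tx":-0.0002,"ty":-0.0042,"tz":0,"spin":-5},{"hand":0,"tx":-0.0002,"ty":-0.0042,"tz":0,"spin":-5}]'|egrep "pos|contact"
python3 w.py
```

```text
tool_pos: [544.1, 131.9, 75.4]
contact_force: [3.8, -2.1, 2.5]
t 13.85 r 49.3 phi 90.2 toolx 91.4 z 75.4
F toolx 2.8 tooly 3.3 z 2.5
scene ball r 67 ang 335.5 px [262. 174.] 30
scene ball r 67 ang 41.4 px [271. 191.] 20
scene ball r 65 ang 113.7 px [301. 193.] 23
```

```bash
python3 -m creep '[{"hand":0,"tx":-0.0003,"ty":-0.005,"tz":0,"spin":-6},{"hand":0,"tx":-0.0003,"ty":-0.005,"tz":0,"spin":-6},{"hand":0,"tx":-0.0003,"ty":-0.005,"tz":0,"spin":-6},{"hand":0,"tx":-0.0003,"ty":-0.005,"tz":0,"spin":-6}]'|egrep "pos|contact"
python3 -m creep '[{"hand":0,"tx":-0.0003,"ty":-0.005,"tz":0,"spin":-6},{"hand":0,"tx":-0.0003,"ty":-0.005,"tz":0,"spin":-6},{"hand":0,"tx":-0.0003,"ty":-0.005,"tz":0,"spin":-6},{"hand":0,"tx":-0.0003,"ty":-0.005,"tz":0,"spin":-6}]'|egrep "pos|contact"
python3 w.py
```

```text
tool_pos: [533.7, 149.6, 75.3]
contact_force: [6.0, 1.7, 4.5]
tool_pos: [516.8, 161.2, 75.3]
contact_force: [5.4, 4.8, 5.2]
t 15.00 r 49.5 phi 137.9 toolx 139.3 z 75.3
F toolx 6.5 tooly 3.2 z 5.2
scene ball r 66 ang 160.1 px [311. 182.] 16
scene ball r 67 ang 15.6 px [264. 185.] 20
scene ball r 66 ang 87.2 px [290. 195.] 23
```

```bash
python3 -m creep '[{"hand":0,"tx":0,"ty":0.003,"tz":0,"spin":0},{"hand":0,"tx":0,"ty":0,"tz":-0.02,"spin":0},{"hand":0,"tx":0,"ty":0,"tz":-0.012,"spin":0},{"hand":0,"tx":-0.0008,"ty":0.0088,"tz":0,"spin":10.4},{"hand":0,"tx":-0.0008,"ty":0.0088,"tz":0,"spin":10.4}]'|egrep "pos|contact"
python3 -m creep '[{"hand":0,"tx":-0.0008,"ty":0.0088,"tz":0,"spin":10.4},{"hand":0,"tx":-0.0008,"ty":0.0088,"tz":0,"spin":10.4},{"hand":0,"tx":-0.0008,"ty":0.0088,"tz":0,"spin":10.4},{"hand":0,"tx":-0.0008,"ty":0.0088,"tz":0,"spin":10.4},{"hand":0,"tx":-0.0008,"ty":0.0088,"tz":0,"spin":10.4}]'|egrep "pos|contact"
python3 -m creep '[{"hand":0,"tx":-0.0008,"ty":0.0058,"tz":0,"spin":8},{"hand":0,"tx":0,"ty":0,"tz":0,"spin":0},{"hand":0,"tx":0,"ty":0,"tz":0,"spin":0}]'|egrep "pos|contact"
python3 w.py
```

```text
tool_pos: [532.1, 149.2, 105.8]
contact_force: [0.2, 0.3, -0.2]
tool_pos: [547.6, 109.2, 105.5]
contact_force: [0.4, -0.6, -0.5]
tool_pos: [546.7, 104.0, 105.7]
contact_force: [-0.2, -0.5, -0.1]
t 16.77 r 50.5 phi 57.6 toolx 58.6 z 105.7
F toolx -0.1 tooly 0.5 z -0.1
scene ball r 74 ang 295.6 px [270. 164.] 89
scene ball r 66 ang 159.7 px [311. 183.] 15
scene ball r 67 ang 17.1 px [264. 186.] 20
scene ball r 66 ang 88.0 px [291. 195.] 24
```

```bash
python3 -m creep '[{"hand":0,"tx":-0.001,"ty":0.0025,"tz":0,"spin":2},{"hand":0,"tx":0,"ty":0,"tz":0.02,"spin":0},{"hand":0,"tx":0,"ty":0,"tz":0.01,"spin":0},{"hand":0,"tx":0,"ty":0,"tz":0,"spin":0}]'|egrep "pos|contact"
python3 -m creep '[{"hand":0,"tx":-0.0002,"ty":-0.0042,"tz":0,"spin":-5},{"hand":0,"tx":-0.0001,"ty":-0.0025,"tz":0,"spin":-3},{"hand":0,"tx":-0.0001,"ty":-0.0025,"tz":0,"spin":-3},{"hand":0,"tx":-0.0002,"ty":-0.0042,"tz":0,"spin":-5},{"hand":0,"tx":-0.0002,"ty":-0.0042,"tz":0,"spin":-5}]'|egrep "pos|contact"
python3 w.py
```

```text
tool_pos: [544.8, 101.6, 75.1]
contact_force: [-0.3, 0.2, -0.9]
tool_pos: [547.8, 118.4, 76.9]
contact_force: [1.8, -4.6, 1.1]
t 18.05 r 50.3 phi 74.0 toolx 77.7 z 76.9
F toolx 1.2 tooly 4.7 z 1.1
scene ball r 76 ang 221.3 px [303. 166.] 437
scene ball r 66 ang 165.4 px [311. 181.] 12
scene ball r 67 ang 24.1 px [266. 187.] 20
scene ball r 66 ang 96.0 px [294. 195.] 22
```

```bash
python3 -m creep '[{"hand":0,"tx":-0.0003,"ty":-0.005,"tz":0,"spin":-6},{"hand":0,"tx":-0.0003,"ty":-0.005,"tz":0,"spin":-6},{"hand":0,"tx":-0.0003,"ty":-0.005,"tz":0,"spin":-6},{"hand":0,"tx":-0.0003,"ty":-0.005,"tz":0,"spin":-6}]'|egrep "pos|contact"
python3 w.py
```

```text
tool_pos: [542.3, 138.0, 77.1]
contact_force: [6.4, -2.3, 1.7]
t 18.70 r 50.1 phi 97.5 toolx 101.6 z 77.1
F toolx 4.3 tooly 5.2 z 1.7
scene ball r 67 ang 46.1 px [272. 192.] 23
scene ball r 65 ang 118.2 px [302. 192.] 24
```

```bash
python3 -m creep '[{"hand":0,"tx":-0.0003,"ty":-0.005,"tz":0.0005,"spin":-6},{"hand":0,"tx":-0.0003,"ty":-0.005,"tz":0.0005,"spin":-6},{"hand":0,"tx":-0.0003,"ty":-0.005,"tz":0,"spin":-6},{"hand":0,"tx":-0.0003,"ty":-0.005,"tz":0,"spin":-6}]'|egrep "pos|contact"
python3 -m creep '[{"hand":0,"tx":-0.0003,"ty":-0.005,"tz":0,"spin":-6},{"hand":0,"tx":-0.0003,"ty":-0.005,"tz":0,"spin":-6},{"hand":0,"tx":-0.0003,"ty":-0.005,"tz":0,"spin":-6}]'|egrep "pos|contact"
python3 w.py
```

```text
tool_pos: [529.4, 153.5, 76.8]
contact_force: [8.7, 3.1, 7.3]
tool_pos: [515.5, 160.5, 76.7]
contact_force: [6.6, 5.5, 7.3]
t 19.73 r 48.4 phi 139.1 toolx 143.5 z 76.7
F toolx 7.2 tooly 4.6 z 7.3
scene ball r 65 ang 159.6 px [311. 183.] 21
scene ball r 67 ang 15.2 px [264. 185.] 21
scene ball r 65 ang 86.2 px [290. 195.] 25
side ball r 64 ang 89.0 px [249. 167.] 7
```

```bash
python3 -m creep '[{"hand":0,"tx":0,"ty":0.003,"tz":0,"spin":0},{"hand":0,"tx":0,"ty":0,"tz":-0.02,"spin":0},{"hand":0,"tx":0,"ty":0,"tz":-0.012,"spin":0},{"hand":0,"tx":-0.0008,"ty":0.0088,"tz":0,"spin":10.7},{"hand":0,"tx":-0.0008,"ty":0.0088,"tz":0,"spin":10.7}]'|egrep "pos|contact"
python3 -m creep '[{"hand":0,"tx":-0.0008,"ty":0.0088,"tz":0,"spin":10.7},{"hand":0,"tx":-0.0008,"ty":0.0088,"tz":0,"spin":10.7},{"hand":0,"tx":-0.0008,"ty":0.0088,"tz":0,"spin":10.7},{"hand":0,"tx":-0.0008,"ty":0.0088,"tz":0,"spin":10.7},{"hand":0,"tx":-0.0008,"ty":0.0088,"tz":0,"spin":10.7}]'|egrep "pos|contact"
python3 -m creep '[{"hand":0,"tx":-0.0008,"ty":0.0085,"tz":0,"spin":10.7},{"hand":0,"tx":0,"ty":0,"tz":0,"spin":0},{"hand":0,"tx":0,"ty":0,"tz":0,"spin":0}]'|egrep "pos|contact"
python3 w.py
python3 - <<'E'
from h import *
a=cap("scene");b=cap("side")
im=np.zeros((600,560,3),np.uint8)
im[:320]=cv2.resize(a["color"][145:225,190:330,::-1],(560,320),interpolation=cv2.INTER_CUBIC)
im[320:,:420]=cv2.resize(b["color"][160:230,190:295,::-1],(420,280),interpolation=cv2.INTER_CUBIC)
cv2.imwrite("pics/m3.png",im)
E
```

```text
tool_pos: [530.9, 149.8, 106.8]
contact_force: [0.0, 0.6, -0.0]
tool_pos: [548.5, 110.8, 106.4]
contact_force: [0.3, -0.9, -0.0]
tool_pos: [547.7, 102.8, 106.7]
contact_force: [-0.3, 0.9, 0.4]
t 21.50 r 51.8 phi 56.6 toolx 58.1 z 106.7
F toolx -0.5 tooly -0.8 z 0.4
scene ball r 60 ang 284.5 px [277. 166.] 197
scene ball r 66 ang 160.1 px [311. 182.] 17
scene ball r 67 ang 16.6 px [264. 185.] 21
scene ball r 66 ang 88.3 px [291. 195.] 23
```

View pics/m3.png

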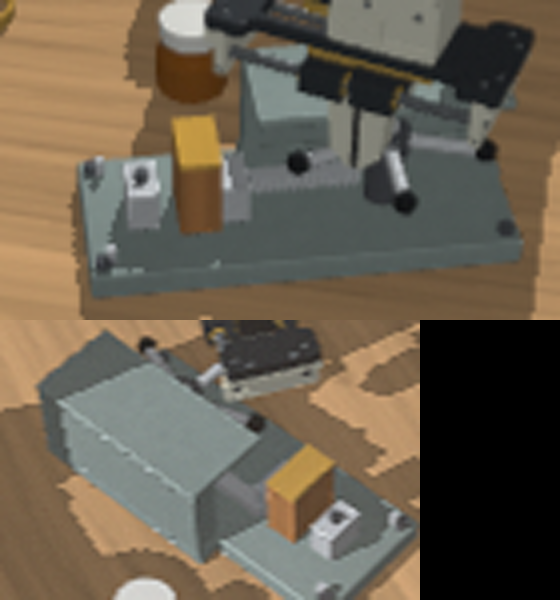

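The jaw now carries the block, which is upright. In the scene crop the block's near-left foot is at (182,231) and the back jaw's near-right foot at (159,225).

Run:
```python
from h import *
import pickle
c=pickle.load(open("c0.pkl","rb"))["scene"]; V=np.load("V.npy"); c_,s_=np.cos(V[2]),np.sin(V[2])
def P(x,y,z):
    d=onz(c,190+x/4,145+y/4,z)[:2]-V[:2]; return np.round([c_*d[0]+s_*d[1],-s_*d[0]+c_*d[1]],1)
print(P(182,231,20),P(159,225,20),P(221,228,20),P(174,120,80),P(211,117,80),P(220,168,80),P(180,168,80))
```

```text
[ 9. 22.] [23.6 14.2] [-17.2  22.2] [  9.  -22.1] [-15.8 -22.3] [-15.   30.1] [10.6 27. ]
```

```bash
python3 -m creep '[{"hand":0,"tx":-0.003,"ty":0.0018,"tz":0,"spin":2},{"hand":0,"tx":0,"ty":0,"tz":0.02,"spin":0},{"hand":0,"tx":0,"ty":0,"tz":0.01,"spin":0},{"hand":0,"tx":0,"ty":0,"tz":0,"spin":0}]'|egrep "pos|contact"
python3 -m creep '[{"hand":0,"tx":-0.0002,"ty":-0.0042,"tz":0,"spin":-5},{"hand":0,"tx":-0.0001,"ty":-0.0025,"tz":0,"spin":-3},{"hand":0,"tx":-0.0001,"ty":-0.0025,"tz":0,"spin":-3},{"hand":0,"tx":-0.0002,"ty":-0.0042,"tz":0,"spin":-5},{"hand":0,"tx":-0.0002,"ty":-0.0042,"tz":0,"spin":-5}]'|egrep "pos|contact"
python3 w.py
```

```text
tool_pos: [544.0, 101.5, 76.1]
contact_force: [0.1, -0.0, -0.1]
tool_pos: [547.1, 118.2, 77.9]
contact_force: [2.2, -5.2, 0.7]
t 22.88 r 49.7 phi 73.9 toolx 77.1 z 77.9
F toolx 1.6 tooly 5.4 z 0.7
scene ball r 66 ang 165.8 px [311. 181.] 10
scene ball r 67 ang 23.2 px [265. 187.] 20
scene ball r 66 ang 94.8 px [294. 195.] 25
```

```bash
python3 -m creep '[{"hand":0,"tx":-0.0003,"ty":-0.005,"tz":0,"spin":-6},{"hand":0,"tx":-0.0003,"ty":-0.005,"tz":0,"spin":-6},{"hand":0,"tx":-0.0003,"ty":-0.005,"tz":0,"spin":-6}]'|egrep "pos|contact"
python3 w.py
```

```text
tool_pos: [543.8, 133.2, 77.9]
contact_force: [4.9, -3.3, 2.2]
t 23.40 r 49.6 phi 91.8 toolx 95.0 z 77.9
F toolx 3.2 tooly 5.0 z 2.2
scene ball r 75 ang 327.4 px [261. 171.] 45
scene ball r 68 ang 39.6 px [270. 191.] 21
scene ball r 65 ang 112.1 px [300. 193.] 23
```

```bash
python3 -m creep '[{"hand":0,"tx":-0.0002,"ty":-0.0034,"tz":0.001,"spin":-4},{"hand":0,"tx":-0.0002,"ty":-0.0034,"tz":0.001,"spin":-4},{"hand":0,"tx":-0.0002,"ty":-0.0034,"tz":0,"spin":-4},{"hand":0,"tx":-0.0002,"ty":-0.0034,"tz":0,"spin":-4}]'|egrep "pos|contact"
python3 -m creep '[{"hand":0,"tx":-0.0002,"ty":-0.0025,"tz":0,"spin":-3},{"hand":0,"tx":-0.0002,"ty":-0.0025,"tz":0,"spin":-3}]'|egrep "pos|contact"
python3 w.py
```

```text
tool_pos: [537.7, 145.2, 77.4]
contact_force: [7.0, 0.1, 11.0]
tool_pos: [534.5, 149.3, 77.5]
contact_force: [7.0, 3.3, 10.6]
t 24.30 r 50.0 phi 113.2 toolx 116.8 z 77.5
F toolx 7.2 tooly 2.7 z 10.6
scene ball r 68 ang 351.3 px [261. 178.] 14
scene ball r 65 ang 133.1 px [307. 189.] 20
scene ball r 66 ang 60.1 px [278. 194.] 23
```

```bash
python3 -m creep '[{"hand":0,"tx":0.0005,"ty":0,"tz":-0.001,"spin":0},{"hand":0,"tx":0.0005,"ty":0,"tz":-0.001,"spin":0},{"hand":0,"tx":0,"ty":0,"tz":0,"spin":0}]'|egrep "pos|contact"
python3 w.py
python3 - <<'E'
from h import *
a=cap("scene");b=cap("wrist")
im=np.zeros((600,640,3),np.uint8)
im[:320,:560]=cv2.resize(a["color"][145:225,190:330,::-1],(560,320),interpolation=cv2.INTER_CUBIC)
im[320:,:373]=cv2.resize(b["color"][...,::-1],(373,280),interpolation=cv2.INTER_AREA)
cv2.imwrite("pics/m4.png",im)
E
```

```text
tool_pos: [533.4, 149.3, 78.0]
contact_force: [5.4, -0.2, 3.3]
t 24.82 r 49.3 phi 114.1 toolx 116.7 z 78.0
F toolx 3.7 tooly 4.0 z 3.3
scene ball r 68 ang 351.8 px [261. 178.] 18
scene ball r 66 ang 133.5 px [307. 189.] 21
scene ball r 66 ang 61.2 px [279. 194.] 26
```

View pics/m4.png

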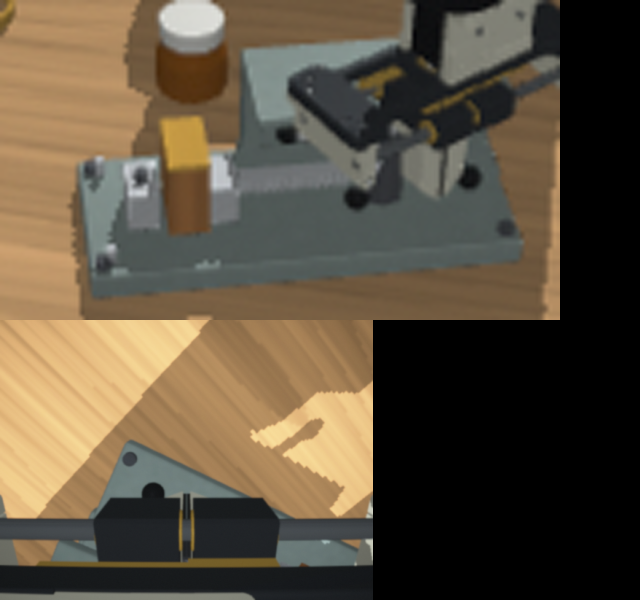

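The block is upright and square, about 5 mm from the back jaw. I push 14° more, then change to the next spoke for the final squeeze.

```bash
python3 -m creep '[{"hand":0,"tx":-0.0001,"ty":-0.003,"tz":0,"spin":-3.5},{"hand":0,"tx":-0.0001,"ty":-0.003,"tz":0,"spin":-3.5},{"hand":0,"tx":-0.0001,"ty":-0.003,"tz":0,"spin":-3.5},{"hand":0,"tx":-0.0001,"ty":-0.003,"tz":0,"spin":-3.5}]'|egrep "pos|contact"
python3 w.py
python3 -m creep '[{"hand":0,"tx":0,"ty":0.004,"tz":0,"spin":0},{"hand":0,"tx":0,"ty":0,"tz":-0.02,"spin":0},{"hand":0,"tx":0,"ty":0,"tz":-0.01,"spin":0},{"hand":0,"tx":-0.0008,"ty":0.0088,"tz":0,"spin":10.7},{"hand":0,"tx":-0.0008,"ty":0.0088,"tz":0,"spin":10.7}]'|egrep "pos|contact"
python3 -m creep '[{"hand":0,"tx":-0.0008,"ty":0.0088,"tz":0,"spin":10.7},{"hand":0,"tx":-0.0008,"ty":0.0088,"tz":0,"spin":10.7},{"hand":0,"tx":-0.0008,"ty":0.0088,"tz":0,"spin":10.7},{"hand":0,"tx":-0.0008,"ty":0.0088,"tz":0,"spin":10.7},{"hand":0,"tx":-0.0008,"ty":0.0088,"tz":0,"spin":10.7}]'|egrep "pos|contact"
python3 -m creep '[{"hand":0,"tx":0,"ty":0.0005,"tz":0,"spin":3},{"hand":0,"tx":0,"ty":0,"tz":0,"spin":0},{"hand":0,"tx":0,"ty":0,"tz":0,"spin":0}]'|egrep "pos|contact"
python3 w.py
```

```text
tool_pos: [524.1, 157.0, 78.1]
contact_force: [6.4, 2.9, 2.8]
t 25.57 r 49.2 phi 128.2 toolx 130.8 z 78.1
F toolx 5.7 tooly 4.1 z 2.8
scene ball r 67 ang 3.3 px [262. 182.] 22
scene ball r 66 ang 147.3 px [310. 186.] 20
scene ball r 65 ang 73.6 px [284. 195.] 26
tool_pos: [538.3, 142.6, 106.6]
contact_force: [-0.8, -0.1, 0.2]
tool_pos: [546.9, 100.6, 106.3]
contact_force: [-0.2, -0.9, -0.4]
tool_pos: [547.2, 100.6, 106.7]
contact_force: [-1.0, 0.3, 0.6]
t 27.35 r 51.9 phi 54.1 toolx 53.0 z 106.7
F toolx -1.0 tooly 0.0 z 0.6
scene ball r 67 ang 3.8 px [262. 182.] 22
scene ball r 65 ang 148.4 px [310. 186.] 22
scene ball r 65 ang 75.4 px [285. 195.] 25
wrist ball r 64 ang 76.0 px [216. 227.] 437
```

```bash
python3 -m creep '[{"hand":0,"tx":-0.0035,"ty":0.0095,"tz":0,"spin":9},{"hand":0,"tx":0,"ty":0,"tz":0,"spin":0},{"hand":0,"tx":0,"ty":0,"tz":0.015,"spin":0}]'|egrep "pos|contact"
python3 -m creep '[{"hand":0,"tx":0,"ty":0,"tz":0.012,"spin":0},{"hand":0,"tx":0,"ty":0,"tz":0.005,"spin":0},{"hand":0,"tx":0,"ty":0,"tz":0,"spin":0}]'|egrep "pos|contact"
python3 w.py
```

```text
tool_pos: [542.3, 92.8, 92.3]
contact_force: [0.1, -0.5, -0.2]
tool_pos: [540.9, 92.7, 74.1]
contact_force: [-0.4, 0.0, 0.0]
t 28.25 r 49.1 phi 43.1 toolx 44.0 z 74.1
F toolx -0.4 tooly 0.2 z 0.0
scene ball r 69 ang 321.9 px [264. 170.] 79
scene ball r 67 ang 4.2 px [262. 182.] 21
scene ball r 65 ang 148.1 px [310. 186.] 21
scene ball r 65 ang 75.1 px [285. 195.] 24
```

```bash
python3 -m creep '[{"hand":0,"tx":-0.0001,"ty":-0.0025,"tz":0,"spin":-3},{"hand":0,"tx":-0.0001,"ty":-0.0025,"tz":0,"spin":-3},{"hand":0,"tx":-0.0001,"ty":-0.0025,"tz":0,"spin":-3},{"hand":0,"tx":-0.0001,"ty":-0.0017,"tz":0,"spin":-2},{"hand":0,"tx":0,"ty":0,"tz":0,"spin":0}]'|egrep "pos|contact"
python3 w.py
python3 -m creep '[{"hand":0,"tx":-0.0001,"ty":-0.0017,"tz":0,"spin":-2},{"hand":0,"tx":0,"ty":0,"tz":0,"spin":0}]'|egrep "pos|contact"
python3 w.py
```

```text
tool_pos: [544.9, 100.8, 75.2]
contact_force: [0.4, -4.8, 1.6]
t 29.02 r 49.6 phi 53.6 toolx 55.0 z 75.2
F toolx 1.7 tooly 4.5 z 1.6
scene ball r 68 ang 6.8 px [262. 183.] 22
scene ball r 69 ang 149.2 px [311. 186.] 7
scene ball r 66 ang 78.5 px [286. 195.] 23
tool_pos: [545.2, 102.9, 75.1]
contact_force: [2.1, -4.3, 3.2]
t 29.43 r 49.4 phi 56.0 toolx 57.0 z 75.1
F toolx 3.1 tooly 3.6 z 3.2
scene ball r 67 ang 8.8 px [263. 183.] 20
scene ball r 66 ang 81.0 px [288. 195.] 22
```

```bash
cat > g.py <<'E'
import sys
from h import *
o=get_obs(); y=o["tcp_rot"][2]; F=o["contact_force"]; f=F[0]*np.sin(y)-F[1]*np.cos(y)
print("Ft %.1f Fr %.1f Fz %.1f |F| %.1f pos"%(f,F[0]*np.cos(y)+F[1]*np.sin(y),F[2],np.linalg.norm(F)),np.round(o["tool_pos"],1),round(o["time"],2)); sys.exit(f>float(sys.argv[1]))
E
python3 -m creep '[{"hand":0,"tx":0,"ty":-0.0008,"tz":0,"spin":-1},{"hand":0,"tx":0,"ty":-0.0004,"tz":0,"spin":-0.5}]' >/dev/null && python3 g.py 6.5 && \
python3 -m creep '[{"hand":0,"tx":0,"ty":-0.0008,"tz":0,"spin":-1},{"hand":0,"tx":0,"ty":-0.0004,"tz":0,"spin":-0.5}]' >/dev/null && python3 g.py 6.5 && \
python3 -m creep '[{"hand":0,"tx":0,"ty":-0.0008,"tz":0,"spin":-1},{"hand":0,"tx":0,"ty":-0.0004,"tz":0,"spin":-0.5}]' >/dev/null && python3 g.py 6.5 && \
python3 -m creep '[{"hand":0,"tx":0,"ty":-0.0008,"tz":0,"spin":-1},{"hand":0,"tx":0,"ty":-0.0004,"tz":0,"spin":-0.5}]' >/dev/null && python3 g.py 6.5 && \
python3 -m creep '[{"hand":0,"tx":0,"ty":-0.0008,"tz":0,"spin":-1},{"hand":0,"tx":0,"ty":-0.0004,"tz":0,"spin":-0.5}]' >/dev/null && python3 g.py 6.5
python3 w.py
```

```text
Ft 3.2 Fr 3.9 Fz 3.4 |F| 6.1 pos [545.5 104.1  75. ] 29.82
t 29.82 r 49.3 phi 57.4 toolx 58.5 z 75.0
F toolx 3.9 tooly 3.2 z 3.4
scene ball r 57 ang 226.0 px [298. 168.] 470
scene ball r 67 ang 11.0 px [263. 184.] 22
scene ball r 67 ang 81.8 px [288. 195.] 21False
```

```bash
sed -i 's/sys.exit(f>float(sys.argv\[1\]))/sys.exit(int(f>float(sys.argv[1])))/' g.py
python3 -m creep '[{"hand":0,"tx":0,"ty":-0.0008,"tz":0,"spin":-1},{"hand":0,"tx":0,"ty":-0.0004,"tz":0,"spin":-0.5}]' >/dev/null && python3 g.py 6.5 && \
python3 -m creep '[{"hand":0,"tx":0,"ty":-0.0008,"tz":0,"spin":-1},{"hand":0,"tx":0,"ty":-0.0004,"tz":0,"spin":-0.5}]' >/dev/null && python3 g.py 6.5 && \
python3 -m creep '[{"hand":0,"tx":0,"ty":-0.0008,"tz":0,"spin":-1},{"hand":0,"tx":0,"ty":-0.0004,"tz":0,"spin":-0.5}]' >/dev/null && python3 g.py 6.5 && \
python3 -m creep '[{"hand":0,"tx":0,"ty":-0.0008,"tz":0,"spin":-1},{"hand":0,"tx":0,"ty":-0.0004,"tz":0,"spin":-0.5}]' >/dev/null && python3 g.py 6.5 && \
python3 -m creep '[{"hand":0,"tx":0,"ty":-0.0008,"tz":0,"spin":-1},{"hand":0,"tx":0,"ty":-0.0004,"tz":0,"spin":-0.5}]' >/dev/null && python3 g.py 6.5
python3 w.py
```

```text
Ft 3.4 Fr 3.5 Fz 3.9 |F| 6.3 pos [545.7 105.2  75. ] 30.23
Ft 3.4 Fr 4.6 Fz 3.5 |F| 6.7 pos [546.  106.4  75.1] 30.48
Ft 3.9 Fr 4.3 Fz 2.6 |F| 6.3 pos [546.2 107.6  75. ] 30.73
Ft 6.9 Fr 5.0 Fz 3.6 |F| 9.3 pos [546.6 108.2  75.1] 30.98
t 30.98 r 49.6 phi 62.4 toolx 64.5 z 75.1
F toolx 5.0 tooly 6.9 z 3.6
scene ball r 62 ang 223.9 px [299. 168.] 456
scene ball r 67 ang 15.1 px [264. 185.] 20
scene ball r 66 ang 86.1 px [290. 195.] 23
```

The block has met the back jaw. Finish with fine steps up to about 10 N.

```bash
python3 -m creep '[{"hand":0,"tx":0,"ty":-0.0003,"tz":0,"spin":0},{"hand":0,"tx":0,"ty":0,"tz":0,"spin":0}]' >/dev/null && python3 g.py 9.3 && \
python3 -m creep '[{"hand":0,"tx":0,"ty":-0.0003,"tz":0,"spin":0},{"hand":0,"tx":0,"ty":0,"tz":0,"spin":0}]' >/dev/null && python3 g.py 9.3 && \
python3 -m creep '[{"hand":0,"tx":0,"ty":-0.0003,"tz":0,"spin":0},{"hand":0,"tx":0,"ty":0,"tz":0,"spin":0}]' >/dev/null && python3 g.py 9.3
python3 -m creep '[{"hand":0,"tx":0,"ty":0,"tz":0,"spin":0}]' >/dev/null; python3 g.py 9
```

```text
Ft 7.5 Fr 4.7 Fz 4.3 |F| 9.8 pos [546.6 108.3  75.1] 31.38
Ft 8.4 Fr 4.5 Fz 3.1 |F| 10.0 pos [546.6 108.4  75.1] 31.62
Ft 9.4 Fr 4.6 Fz 3.1 |F| 10.9 pos [546.6 108.5  75. ] 31.88
Ft 9.0 Fr 5.0 Fz 4.0 |F| 11.0 pos [546.6 108.5  75.1] 32.0
```

```bash
python3 -m creep '[{"hand":0,"tx":0,"ty":-0.0003,"tz":0,"spin":0},{"hand":0,"tx":0,"ty":0,"tz":0,"spin":0}]' >/dev/null && python3 g.py 11 && \
python3 -m creep '[{"hand":0,"tx":0,"ty":-0.0003,"tz":0,"spin":0},{"hand":0,"tx":0,"ty":0,"tz":0,"spin":0},{"hand":0,"tx":0,"ty":0,"tz":0,"spin":0}]' >/dev/null ; python3 g.py 11
python3 -m creep '[{"hand":0,"tx":0,"ty":0,"tz":0,"spin":0}]' >/dev/null; python3 g.py 11
```

```text
Ft 9.9 Fr 3.9 Fz 2.9 |F| 11.0 pos [546.6 108.7  75. ] 32.25
Ft 10.2 Fr 4.7 Fz 4.4 |F| 12.1 pos [546.6 108.7  75. ] 32.62
Ft 10.4 Fr 3.9 Fz 4.1 |F| 11.8 pos [546.6 108.8  75. ] 32.75
```

```bash
python3 -m creep '[{"hand":0,"tx":0,"ty":0.001,"tz":0,"spin":0},{"hand":0,"tx":0,"ty":0.001,"tz":0,"spin":0},{"hand":0,"tx":0,"ty":0.002,"tz":0,"spin":0},{"hand":0,"tx":0,"ty":0.002,"tz":0,"spin":0},{"hand":0,"tx":0,"ty":0,"tz":0,"spin":0}]'|egrep "pos|contact"
python3 -m creep '[{"hand":0,"tx":0,"ty":0,"tz":-0.015,"spin":0},{"hand":0,"tx":0,"ty":0,"tz":-0.03,"spin":0},{"hand":0,"tx":0,"ty":0,"tz":-0.05,"spin":0},{"hand":0,"tx":0,"ty":0,"tz":-0.05,"spin":0},{"hand":0,"tx":0,"ty":0,"tz":0,"spin":0}]'|egrep "pos|contact"
python3 w.py
python3 - <<'E'
from h import *
a=cap("scene");b=cap("side")
im=np.zeros((600,560,3),np.uint8)
im[:320]=cv2.resize(a["color"][145:225,190:330,::-1],(560,320),interpolation=cv2.INTER_CUBIC)
im[320:,:420]=cv2.resize(b["color"][160:230,190:295,::-1],(420,280),interpolation=cv2.INTER_CUBIC)
cv2.imwrite("pics/m5.png",im)
E
```

```text
tool_pos: [544.4, 104.5, 74.2]
contact_force: [0.3, 0.7, -0.4]
tool_pos: [547.4, 104.7, 225.2]
contact_force: [0.2, -0.7, -0.6]
t 34.00 r 51.0 phi 58.5 toolx 64.5 z 225.2
F toolx 0.3 tooly 0.7 z -0.6
scene ball r 65 ang 159.8 px [311. 182.] 22
scene ball r 67 ang 15.1 px [264. 185.] 20
scene ball r 66 ang 86.1 px [290. 195.] 23
wrist ball r 64 ang 87.9 px [222. 182.] 163
wrist ball r 66 ang 13.6 px [304. 200.] 165
wrist ball r 76 ang 251.4 px [259. 308.] 28
```

View pics/m5.png

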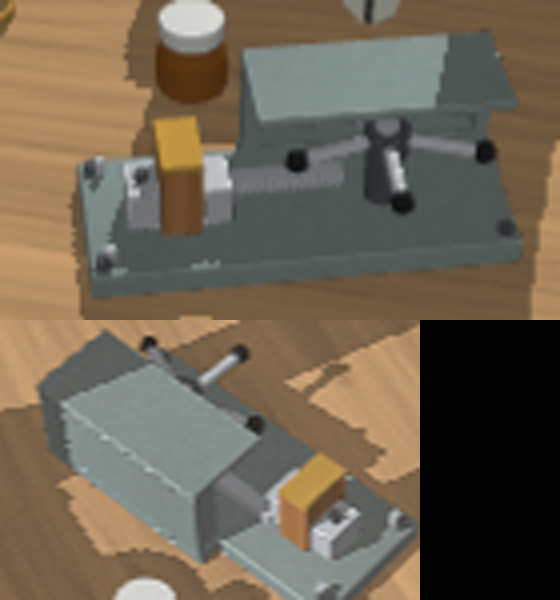

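The block stands upright and square between both jaws with no gap left. The wheel held at 86° after the hand left, and the hand is clear. Handing in.

```bash
python3 -c "
from h import *
print(close_job())"
```

```text
the job is handed in; nothing more can be done
None
```

The job is handed in, verdict not shown: the block is clamped upright between the jaws (last push about 10 N at the spoke), the hand is clear, and the bystanders were not touched.

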